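# Rake the wax tin out from under the wire rack with the hand squeegee

## Task

A flat round tin has slid under the low wire rack, out of the hand's reach. Draw the hand squeegee out of the pigeonhole by its head end, lay it on the table, let go and take it again by the far end of its handle so that the head points forward; reach in under the rack with the head and rake the tin out until all of it lies in the open in front of the rack, without touching the tin with the gripper. Then lay the squeegee flat in the large compartment of the wooden tray, leaving the soap box under the rack and the can on the pigeonhole where they are.

Things in the scene. Friction and masses are not known exactly. Their poses are not given: they have to be found in the camera images.
- squeegee_mid (a point): Hand squeegee, 0.14 kg, stiff: wooden handle 16 x 16 mm with an aluminium cross head at one end, an end plate at the other. This point: middle of the handle, on its axis; +x runs to the head, z up. On a flat surface it lies level, axis 30 mm up. At the start it lies on the table, its rear half (from about this point back) inside the pigeonhole, the head outside.
- squeegee_head (a point): Centre of the squeegee's head (same axes), 100 mm ahead of squeegee_mid: a plate 12 mm thick (x), 80 wide (y), 60 tall (z), reaching 30 mm below and above the handle's axis.
- squeegee_end (a point): Far end of the squeegee's handle, on its axis (same axes), 100 mm behind squeegee_mid: end plate 10 mm thick, 36 wide, 60 tall, its inner face 92 mm behind squeegee_mid. To reach the tin under the rack, hold the handle about 35 mm from here.
- pigeonhole: Fixed grey sheet-metal pigeonhole on the table, 160 mm deep (x), 99 wide (y), 80 high; the table is its floor. It is open only at its mouth, which faces its own -x, 80 mm from the origin. Clear inside: 93 wide, 77 high. Origin: centre of its footprint at table height. A small can stands on its roof.
- rack: Fixed low steel wire rack, open on all sides, see-through deck of thin wires: 160 mm deep (x), 340 wide (y). Deck wires lie 102 to 108 mm above the table, four 8 mm legs at the corners. Origin: centre of its footprint at table height. Its front edge is 80 mm along its own -x (towards the robot).
- tin_center (a point): Flat round steel wax tin, 64 mm diameter, 18 mm high, 0.12 kg, lying flat on the table under the rack, about 80 mm left or right of the rack's middle. This point is its centre, half-way up; z up. It slides, it does not roll.
- soapbox: Cardboard soap box, 60 (x) x 85 (y) x 32 mm high, under the other half of the rack; to be left alone. Origin: centre of its underside.
- tray_in (a point): Fixed wooden tray. This point is the centre of the floor of its large compartment, 6 mm above the table: clear 274 mm along x, 144 mm along y, walls 14 mm above that floor. A narrow compartment with clothes pegs lies beside it on its -y side.
- can: Aluminium can, 52 mm diameter, 60 high, standing on the pigeonhole's roof, to be left there. Origin: centre of its underside.
There are look-alikes about, which are no part of the job. What is shaped like the part that bears squeegee_mid but pink is not meant.

How it is judged (in metres and radians):
On the way, in this order (a step that is already met when the one before it is completed fails the run):
1. held on its head half, the squeegee has been drawn wholly out of the pigeonhole (x of squeegee_end in the frame of pigeonhole below -0.087 m and x of the grasp point in the frame of squeegee_mid above 0 m and contact force between the fingers and squeegee above 0.2 N), for 0.1 s.
2. the squeegee lies flat on the table, let go (contact force between the fingers and squeegee below 0.2 N and height (world z) of each of squeegee_head, squeegee_end below 0.04 m and linear speed of squeegee below 0.05 m/s), for 0.2 s.
3. held by the rear of its handle, the squeegee has its head in under the rack, beyond the tin (contact force between the fingers and squeegee above 0.2 N and x of the grasp point in the frame of squeegee_mid below -0.01 m and x of squeegee_head in the frame of rack above -0.015 m and height (world z) of squeegee_head below 0.09 m and y of squeegee_head in the frame of rack between -0.17 and 0.17 m), for 0.1 s.
4. the tin is wholly out in front of the rack, drawn by the squeegee (x of tin_center in the frame of rack between -0.3 and -0.112 m and height (world z) of tin_center below 0.02 m and angle between tin_center's own z axis and vertical below 0.15 rad and contact force between the fingers and squeegee above 0.2 N), for 0.1 s.
At the end, for the whole second after the job is handed in: The tin lies flat on the table, whole in front of the rack's front edge (centre 112 to 300 mm before the rack's middle line); the squeegee lies released and at rest in the tray's large compartment, both ends inside the walls, their centres under 55 mm above the table (x of tin_center in the frame of rack between -0.3 and -0.112 m and height (world z) of tin_center below 0.02 m and angle between tin_center's own z axis and vertical below 0.15 rad and x of squeegee_head in the frame of tray_in between -0.137 and 0.137 m and y of squeegee_head in the frame of tray_in between -0.072 and 0.072 m and height (world z) of each of squeegee_head, squeegee_end below 0.055 m and x of squeegee_end in the frame of tray_in between -0.137 and 0.137 m and y of squeegee_end in the frame of tray_in between -0.072 and 0.072 m and contact force between the fingers and squeegee below 0.1 N and linear speed of squeegee below 0.02 m/s); the robot touches nothing.
It fails at once if the gripper touches the tin (contact force between the fingers and tin above 0.5 N).
It fails at once if the soap box is moved more than 15 mm (distance of soapbox from where it was at the start of the episode above 0.015 m).
It fails at once if the can on the pigeonhole is moved more than 30 mm (distance of can from where it was at the start of the episode above 0.03 m).
It also fails if it takes over 56 s, if anything falls off the work surface, if the arm or the gripper's body presses on something with over 40 N, if the wrist force passes 120 N, or if a joint passes its speed limit or range.

## Robot

A 6-joint arm with a two-finger parallel gripper is mounted at the origin on the work surface. World frame = base frame: x ahead of the robot, y to its left, z up, the work surface at z = 0. Lengths are in mm, angles in degrees, forces in N, time in s.
With the tool pointing down it reaches from about 350 to 725 mm from the base axis. Payload 6 kg.
Tool frame: the origin (TCP) lies on the centre line of the jaws, within the pads' length; the fingertips stand 17 mm ahead of it and the grasp point (between the pads) lies 2 mm behind it; z points along the fingers, y is the line along which they close (so a half turn about z gives the same grasp; the last joint's range is limited). The gripper opens to 85 mm and grips with 20 to 120 N. Pads are 22 mm wide; open, the fingers measure 114 mm over their backs; the gripper's body (76 mm by 85 mm) begins 54 mm behind the grasp point. The pads swing forward as they close: fully open they stand 13 mm farther back than shut.
Start: joints at [-52.156, 2.303, 4.859, 0, -92.561, -19.12], TCP at [192.615, -568.217, 208.361] pointing down, gripper open.
Joint ranges: [-146.85, 146.85], [-73.84, 115.35], [-62.03, 85.46], [-188.31, 113.3], [-161.28, -10.13], [-171.36, 171.36]. Speed limits (degrees/s): [147.25, 147.25, 172.46, 180, 180, 180].

## Interface

Orientations are given as a 3x3 rotation matrix whose columns are the frame's x, y, z axes.
In Python, from plant import get_obs, camera, camera_params, close_job gives the robot as it stands. The module is installed in compiled form; this text tells all that it offers.
- The arm moves only by the tool step_arm, never from a script. Its argument "plan" is a list of rows, each a list of 5 numbers: the finger opening in cm, from 0 to 8.54, then the shift along the tool's x, y, z in cm, then the turn about the tool's z in rad. In form: [[grip, dx, dy, dz, yaw], ...]. A call has 1 to 12 rows; each row shifts and turns the commanded pose from where the row before left it, along the tool's axes as they then stand; what a row does not reach is not made up. A row lasts 1/12 s, in which the tool goes at most 41.7 mm and 7.16 degrees, less where a joint would pass 70% of its speed; a pose out of reach is approached as far as the arm can. A call with a gripper value outside its range is refused whole. The fingers move at their own pace and stop on an object; "newtons" is the grip in N (left out, the last holds). Time passes only in rows, so rows that do not move let the fingers close. It gives the time, the measured TCP pose, the force, the opening and the grip force at its end, in the units of the state.
- get_obs(): the state, without advancing time (a new reading comes with each control period).
- camera(name): name is "scene" or "top"; returns the picture (384x512x3 uint8, blue, green, red); there is no depth.
- camera_params(name): a dict with "fx", "fy", "cx", "cy" (pixels), "dist" ([k1, k2, p1, p2, k3] as OpenCV has them; the pictures are not rectified), "view" (4x4, takes a point from world to camera coordinates). Camera axes: x right, y up, looking along -z (the intrinsics and any distortion apply to the point x, -y, -z); pixel columns grow to the right and rows downward; lengths in mm; the calibration is good to about 2 mm. A picture is of the moment at which its call begins. camera_params takes no time and is no camera call.
- close_job(): hands the job in; it is judged then, once.
The state is a dict: "time": time; "q": joint angles; "joint_velocities": joint speeds; "joint_efforts": joint torques, N m; "eef_pos": TCP position; "orientation": TCP orientation; "ft_force": force on the tool from outside, world axes, zero at the start; "torque": the same for the moment, N m; "gripper_width": opening from 0.0 (shut) to 1.0 (fully open); "gripper_force": force on a finger pad.
Only numpy, scipy, OpenCV 4.12 (cv2) and the standard library are available. Lean on these libraries where they do the work, as an engineer would, in place of code of your own. Each camera call takes 0.05 s, during which the arm holds its last target. There are 200 camera calls.

## Working session

There is one attempt and no reset: what is moved stays moved. The work goes in short steps, Python scripts to look and compute and a tool call to move; the robot and the scene stay as the last step left them, time stands still between calls to the robot, and variables do not carry over. Pictures are saved under pics/ and viewed, at most 10 in all, crops included, and the job is handed in when it is done.

Besides the shell and the picture viewer there is one more tool, called after ">>>" as name(argument=value, ...) on one line, values as JSON. step_arm: Moves the arm, as the interface text tells. Its arguments: {"type":"object","properties":{"plan":{"type":"array"},"newtons":{"type":"number"}},"required":["plan"]}

```bash
mkdir -p pics; cat > h.py <<'E'
import numpy as np, cv2
from plant import *
def px(name,P):
    c=camera_params(name);V=np.array(c["view"]);P=np.atleast_2d(P).astype(float)
    q=P@V[:3,:3].T+V[:3,3]; q=q*[1,-1,-1]
    K=np.array([[c["fx"],0,c["cx"]],[0,c["fy"],c["cy"]],[0,0,1]])
    return cv2.projectPoints(q,np.zeros(3),np.zeros(3),K,np.array(c["dist"]))[0][:,0]
def ray(name,uv):
    c=camera_params(name);V=np.array(c["view"])
    K=np.array([[c["fx"],0,c["cx"]],[0,c["fy"],c["cy"]],[0,0,1]])
    n=cv2.undistortPoints(np.array(uv,float).reshape(-1,1,2),K,np.array(c["dist"]))[:,0]
    d=np.c_[n[:,0],-n[:,1],-np.ones(len(n))]@V[:3,:3]
    return -V[:3,:3].T@V[:3,3],d
def onz(name,uv,z):
    o,d=ray(name,uv); return o+d*((z-o[2])/d[:,2])[:,None]
E
python3 - <<'E'
from h import *
for n in("scene","top"):
    im=camera(n);cv2.imwrite(f"pics/{n}0.png",im);cv2.imwrite(f"pics/{n}0b.png",cv2.resize(im,(800,600),interpolation=cv2.INTER_CUBIC))
    c=camera_params(n);V=np.array(c["view"]);print(n,c["fx"],c["dist"],-V[:3,:3].T@V[:3,3])
print(get_obs())
E
```

```text
scene 356.3697462408863 [-0.09520369  0.          0.          0.          0.        ] [1008.34592473  312.47512478  732.04333071]
top 400.01278661490306 [-0.04401825  0.          0.          0.          0.        ] [ 449.9991536    56.28421442 1185.24827374]
{'time': 0.1, 'q': array([-5.21566975e+01,  2.33687601e+00,  4.80722681e+00, -2.54039928e-02,
       -9.25591706e+01, -1.91197345e+01]), 'joint_velocities': array([-0.12472971, -0.06716489,  0.18087295,  0.1041124 ,  0.03978868,
       -0.05564546]), 'joint_efforts': array([-5.46667245e-03, -3.69344401e+01,  3.48282552e+01,  6.95174798e+00,
       -4.50946522e-03,  1.83521388e-05]), 'eef_pos': array([ 192.58110855, -567.91132857,  207.44752559]), 'orientation': array([[-9.47072045e-01, -3.21020529e-01, -6.01268653e-04],
       [-3.21021080e-01,  9.47070868e-01,  1.49592797e-03],
       [ 8.92204359e-05,  1.60977148e-03, -9.99998700e-01]]), 'ft_force': array([ 0.33994195, -0.33488527,  0.42692923]), 'torque': array([-0.01141344,  0.00666464, -0.01878027]), 'gripper_force': 0.0, 'gripper_width': 0.9953239628103837}
```

View pics/scene0b.png

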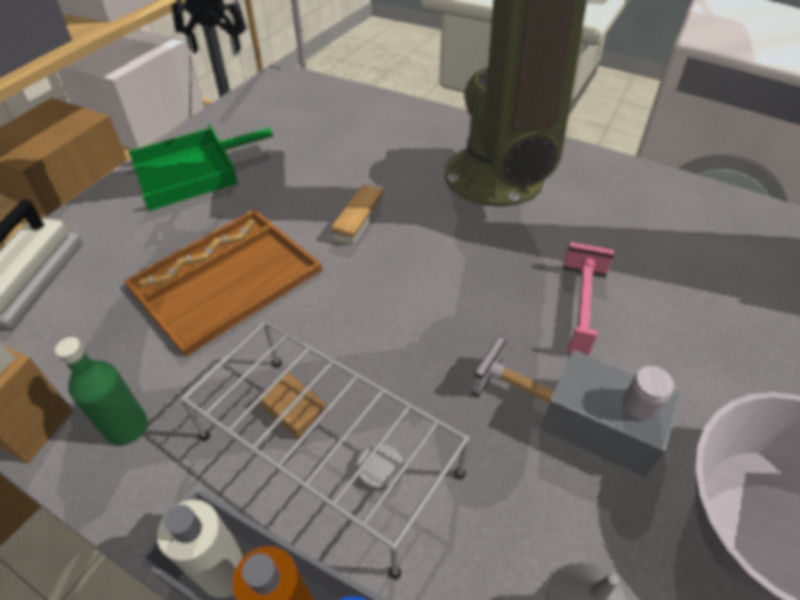

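View pics/top0b.png

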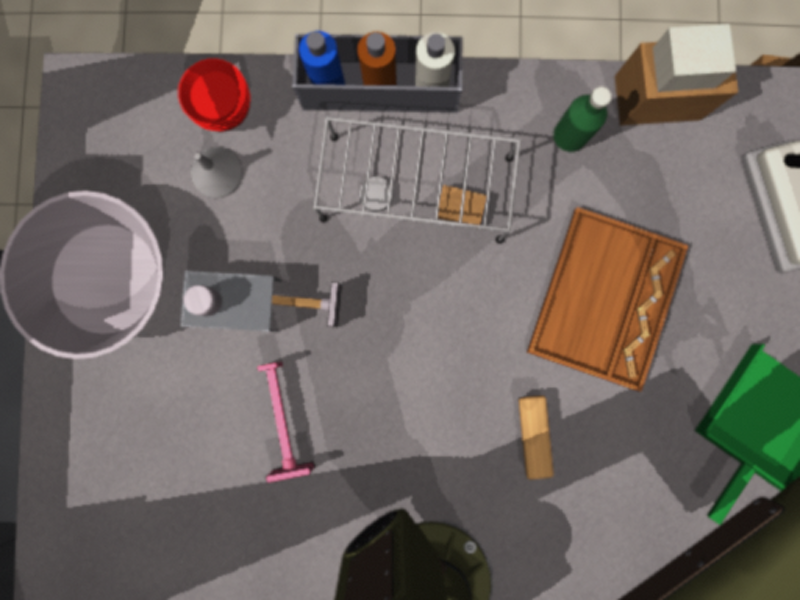

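The scene view shows the squeegee at about (510,375), partly in the grey pigeonhole at (610,410). In the top view (up = +x) the main positions are:
- Squeegee head (335,304), handle running to (272,300).
- Pigeonhole (182–273, 270–330).
- Rack corners (326,118), (518,141), (510,230), (315,208).
- Tin (376,192) and soap box (462,205).
- Tray corners (580,207), (689,243), (640,389), (528,350).

```bash
python3 - <<'E'
from h import *
s=512/800
def t(p,z,n="top"): 
    r=onz(n,np.array(p)*s,z);print(np.round(r,0).tolist());return r
print("rack top");r=t([(326,118),(518,141),(510,230),(315,208)],106);print([np.linalg.norm(r[i]-r[i-1]) for i in range(4)])
print("rack scene");t([(185,400),(268,326),(466,438),(397,545)],106,"scene")
print("tin");t([(376,192)],18);t([(380,464)],18,"scene")
print("tray");r=t([(580,207),(689,243),(640,389),(528,350)],20);print([np.linalg.norm(r[i]-r[i-1]) for i in range(4)])
print("pigeon");r=t([(185,270),(272,273),(270,330),(181,327)],80);print([np.linalg.norm(r[i]-r[i-1]) for i in range(4)])
print("head ends top");t([(334,285),(336,325)],60);t([(503,342),(476,390)],60,"scene")
im=cv2.imread("pics/top0.png");hsv=cv2.cvtColor(im,cv2.COLOR_BGR2HSV)
def comps(n,im,lo,hi,z,amin=40):
    hsv=cv2.cvtColor(im,cv2.COLOR_BGR2HSV);m=cv2.inRange(hsv,lo,hi)
    for c in cv2.findContours(m,0,2)[0]:
        if cv2.contourArea(c)>amin:
            b=cv2.minAreaRect(c);print(n,np.round(np.array(b[0])/s),np.round(b[1],1),np.round(onz(n,[b[0]],z)[0]),"box",np.round(onz(n,cv2.boxPoints(b),z)[:,:2]).tolist())
comps("top",im,(5,110,60),(22,255,255),38)
sc=cv2.imread("pics/scene0.png");comps("scene",sc,(5,110,60),(22,255,255),38)
top=im[60:220,100:340];cv2.imwrite("pics/c.png",cv2.resize(top,None,fx=3.3,fy=3.3,interpolation=cv2.INTER_CUBIC))
E
```

```text
rack top
[[835.0, 208.0, 106.0], [801.0, -131.0, 106.0], [643.0, -119.0, 106.0], [673.0, 222.0, 106.0]]
[np.float64(162.40134987706543), np.float64(341.2465964806846), np.float64(158.91224755565736), np.float64(342.58234264006563)]
rack scene
[[805.0, -125.0, 106.0], [650.0, -104.0, 106.0], [678.0, 224.0, 106.0], [835.0, 212.0, 106.0]]
tin
[[725.0, 121.0, 18.0]]
[[724.0, 124.0, 18.0]]
tray
[[705.0, -265.0, 20.0], [643.0, -471.0, 20.0], [367.0, -380.0, 20.0], [434.0, -170.0, 20.0]]
[np.float64(287.07981469031733), np.float64(216.06177417086553), np.float64(290.27867382184564), np.float64(219.91225208570896)]
pigeon
[[562.0, 457.0, 80.0], [560.0, 299.0, 80.0], [458.0, 299.0, 80.0], [459.0, 459.0, 80.0]]
[np.float64(102.44776585526792), np.float64(157.70152720519144), np.float64(101.70467349488021), np.float64(160.51281691145985)]
head ends top
[[543.0, 190.0, 60.0], [471.0, 184.0, 60.0]]
[[479.0, 201.0, 60.0], [578.0, 199.0, 60.0]]
top [535. 437.] [52.4 17.3] [ 278. -183.   38.] box [[348.0, -150.0], [354.0, -199.0], [207.0, -215.0], [201.0, -167.0]]
top [296. 301.] [29.1  5.4] [513. 2
[... 1291 characters left out ...]
8.] box [[524.0, 220.0], [507.0, 220.0], [514.0, 295.0], [530.0, 294.0]]
scene [ 19. 406.] [54.2 53.8] [ 920. -392.   38.] box [[976.0, -473.0], [850.0, -498.0], [867.0, -314.0], [980.0, -303.0]]
scene [223. 275.] [ 61.1 111.9] [ 555. -291.   38.] box [[651.0, -443.0], [311.0, -369.0], [459.0, -143.0], [739.0, -235.0]]
scene [356. 210.] [14.4 38.1] [ 291. -177.   38.] box [[359.0, -194.0], [196.0, -215.0], [217.0, -159.0], [375.0, -144.0]]
scene [ 47. 156.] [62.4 92.6] [ 452. -931.   38.] box [[539.0, -1178.0], [134.0, -1187.0], [372.0, -716.0], [674.0, -757.0]]
scene [78. 33.] [ 27.8 127.6] [  -80. -1484.    38.] box [[189.0, -1654.0], [-690.0, -1754.0], [-386.0, -1332.0], [323.0, -1324.0]]
```

View pics/c.png

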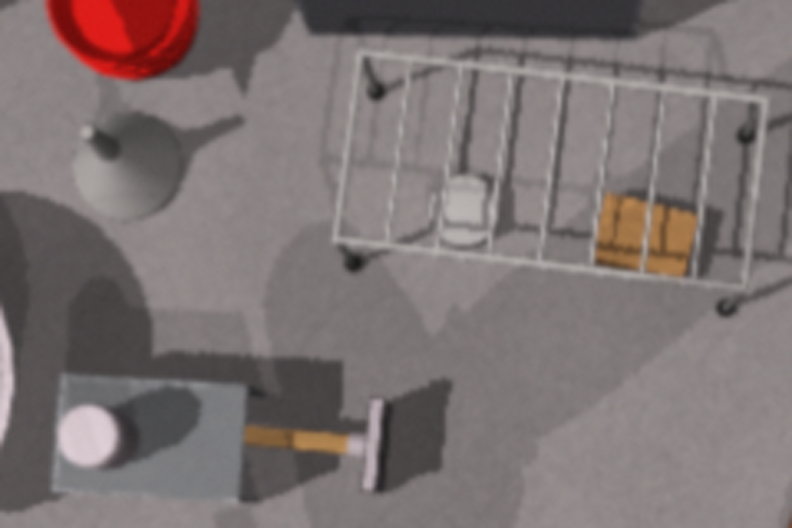

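The crop confirms the layout: the handle runs along -y out of the pigeonhole to the head, and the tin is under the rack's left half with the soap box on the right. First move: turn the tool.

>>> step_arm(plan=[[8.5,0,0,0,-0.1175],[8.5,0,0,0,-0.1175],[8.5,0,0,0,-0.1175],[8.5,0,0,0,-0.1175],[8.5,0,0,0,-0.1175],[8.5,0,0,0,-0.1175],[8.5,0,0,0,-0.1175],[8.5,0,0,0,-0.1175],[8.5,0,0,0,-0.1175],[8.5,0,0,0,-0.1175]])

```text
time: 0.93
eef_pos: [192.6, -568.0, 207.8]
orientation: [[-0.063, -0.998, -0.0], [-0.998, 0.063, 0.001], [-0.001, 0.0, -1.0]]
ft_force: [-0.0, -0.3, 0.4]
gripper_width: 0.993
gripper_force: 0.0
```

```bash
cat >> h.py <<'E'
def delta(P):
    o=get_obs();R=o["orientation"];d=R.T@(np.array(P,float)-o["eef_pos"])/10
    print("t",round(o["time"],2),"tcp",np.round(o["eef_pos"],1),"yang",round(np.degrees(np.arctan2(R[1,1],R[0,1])),1),"delta cm",np.round(d,2),"w",round(o["gripper_width"],3),"gf",round(o["gripper_force"],1),"ft",np.round(o["ft_force"],1),"j6",round(o["q"][5]))
E
python3 -c "
from h import *
delta([514,245,150])"
```

```text
t 0.93 tcp [ 192.6 -568.   207.8] yang 176.4 delta cm [-83.16 -26.94   5.85] w 0.993 gf 0.0 ft [-0.  -0.3  0.4] j6 49
```

>>> step_arm(plan=[[8.5,-3.46,-1.12,0,0],[8.5,-3.46,-1.12,0,0],[8.5,-3.46,-1.12,0,0],[8.5,-3.46,-1.12,0,0],[8.5,-3.46,-1.12,0,0],[8.5,-3.46,-1.12,0,0],[8.5,-3.46,-1.12,0,0],[8.5,-3.46,-1.12,0,0],[8.5,-3.46,-1.12,0,0],[8.5,-3.46,-1.12,0,0],[8.5,-3.46,-1.12,0,0],[8.5,-3.46,-1.12,0,0]])

```text
time: 1.93
eef_pos: [355.4, -161.5, 208.3]
orientation: [[-0.069, -0.998, 0.001], [-0.998, 0.069, 0.0], [-0.0, -0.001, -1.0]]
ft_force: [0.9, -0.1, 0.2]
gripper_width: 1.003
gripper_force: 0.0
```

>>> step_arm(plan=[[8.5,-3.46,-1.12,0,0],[8.5,-3.46,-1.12,0,0],[8.5,-3.46,-1.12,0,0],[8.5,-3.46,-1.12,0,0],[8.5,-3.46,-1.12,0,0],[8.5,-3.46,-1.12,0,0],[8.5,-3.46,-1.12,0,0],[8.5,-3.46,-1.12,0,0],[8.5,-3.46,-1.12,0,0],[8.5,-3.46,-1.12,0,0],[8.5,-3.46,-1.12,0,0],[8.5,0,0,0,0]])

```text
time: 2.93
eef_pos: [504.8, 212.2, 205.1]
orientation: [[-0.066, -0.998, -0.004], [-0.998, 0.066, -0.002], [0.002, 0.004, -1.0]]
ft_force: [-1.8, -2.2, -2.1]
gripper_width: 0.996
gripper_force: 0.0
```

```bash
python3 -c "
from h import *
delta([514,245,28])"
```

```text
t 2.93 tcp [504.8 212.2 205.1] yang 176.2 delta cm [-3.37 -0.77 17.7 ] w 0.996 gf 0.0 ft [-1.8 -2.2 -2.1] j6 -48
```

>>> step_arm(plan=[[8.5,-1.7,-0.38,1.0,0],[8.5,-1.67,-0.38,1.7,0],[8.5,0,0,3,0],[8.5,0,0,3,0],[8.5,0,0,3,0],[8.5,0,0,2,0],[8.5,0,0,2,0],[8.5,0,0,1,0],[8.5,0,0,1,0],[8.5,0,0,0,0],[8.5,0,0,0,0]])

```text
time: 3.85
eef_pos: [514.6, 241.1, 31.9]
orientation: [[-0.069, -0.998, 0.0], [-0.998, 0.069, -0.0], [-0.0, -0.0, -1.0]]
ft_force: [-1.0, -0.0, -0.0]
gripper_width: 0.994
gripper_force: 0.0
```

```bash
python3 -c "
from h import *
delta([514,245,28])
print(get_obs()['q'])
for n in ('scene','top'):
  im=camera(n);cv2.imwrite('pics/%s1.png'%n,im)
a=cv2.imread('pics/scene1.png')[180:310,260:460];b=cv2.imread('pics/top1.png')[140:270,100:300]
cv2.imwrite('pics/d.png',cv2.resize(np.vstack([a,b]),None,fx=2.3,fy=2.3,interpolation=cv2.INTER_CUBIC))
"
```

```text
t 3.85 tcp [514.6 241.1  31.9] yang 176.1 delta cm [-0.39  0.09  0.39] w 0.994 gf 0.0 ft [-1. -0. -0.] j6 -49
[ 4.53422536e+01  4.48901224e-01 -1.55814980e+01  1.38079930e-02
 -7.39576837e+01 -4.92940490e+01]
```

View pics/d.png

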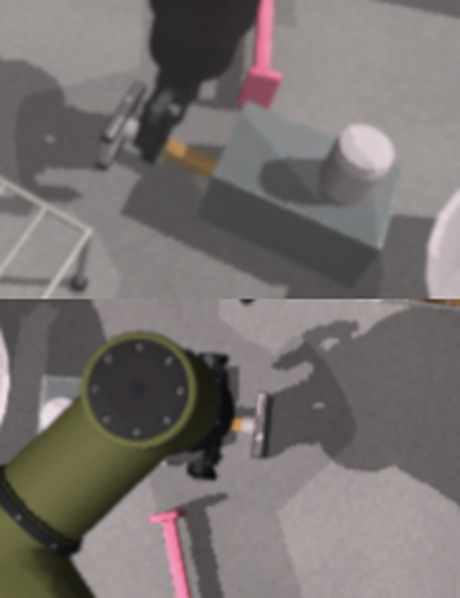

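The fingers straddle the handle just behind the head, clear of the pigeonhole. Closing now.

>>> step_arm(plan=[[8.5,0,0,0.2,0],[0.5,0,0,0,0],[0.5,0,0,0,0],[0.5,0,0,0,0],[0.5,0,0,0,0],[0.5,0,0,0,0],[0.5,0,0,0,0],[0.5,0,0,0,0],[0.5,0,0,0,0],[0.5,0,0,0,0]], newtons=80)

```text
time: 4.78
eef_pos: [514.4, 241.0, 29.4]
orientation: [[-0.069, -0.998, -0.0], [-0.998, 0.069, 0.0], [-0.0, 0.0, -1.0]]
ft_force: [0.3, 0.5, 0.1]
gripper_width: 0.059
gripper_force: 0.0
```

```bash
python3 -c "
from h import *
delta([514,245,28])
for n in ('scene','top'):
  im=camera(n);cv2.imwrite('pics/%s2.png'%n,im)
a=cv2.imread('pics/scene2.png')[180:310,260:460];b=cv2.imread('pics/top2.png')[140:270,100:300]
cv2.imwrite('pics/e.png',cv2.resize(np.vstack([a,b]),None,fx=2.3,fy=2.3,interpolation=cv2.INTER_CUBIC))
"
```

```text
t 4.78 tcp [514.4 241.   29.4] yang 176.0 delta cm [-0.39  0.07  0.14] w 0.059 gf 0.0 ft [0.3 0.5 0.1] j6 -49
```

View pics/e.png

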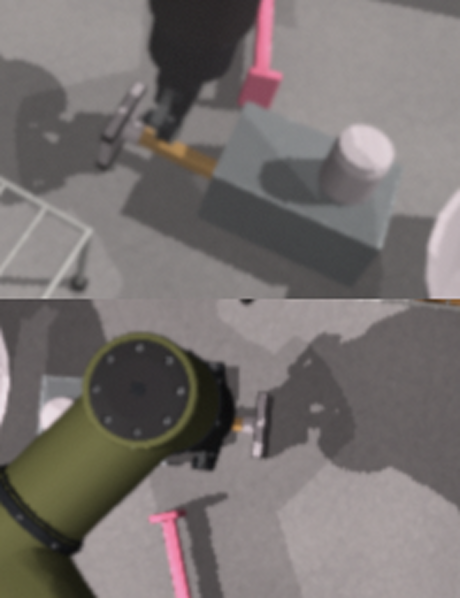

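```bash
python3 -c "
from h import *
a=cv2.resize(cv2.imread('pics/scene2.png')[190:270,280:380],None,fx=6,fy=6,interpolation=cv2.INTER_CUBIC)
for p,c in (([514,241,29],(0,0,255)),([514,241,12],(0,255,0)),([514,241,60],(255,0,0))):
  q=(px('scene',p)[0]-[280,190])*6;print(q);cv2.circle(a,tuple(int(v) for v in q),3,c,-1)
cv2.imwrite('pics/f.png',a)
"
```

```text
[301.39031328 321.00463152]
[294.82341503 344.76910304]
[313.86886875 275.71314361]
```

View pics/f.png

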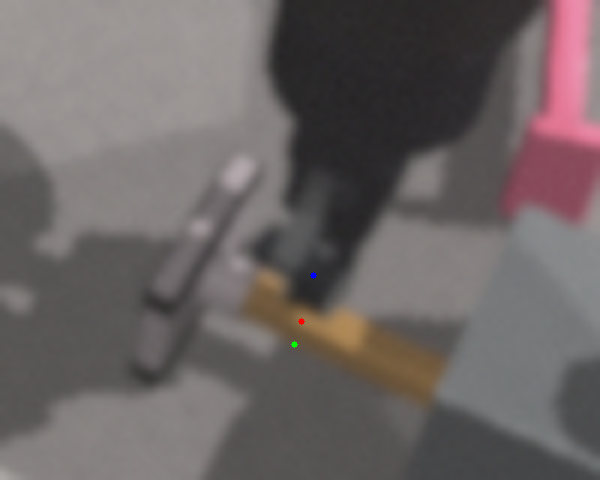

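```bash
python3 -c "
from h import *
o=get_obs();print(o['time'],o['eef_pos'],o['q'])
a=cv2.imread('pics/scene1.png');b=cv2.imread('pics/scene2.png')
A=[cv2.resize(i[190:270,290:355],None,fx=6,fy=6,interpolation=cv2.INTER_CUBIC) for i in (a,b)]
for z,c in ((18,(0,0,255)),(31,(0,255,0)),(44,(255,0,0)),(57,(0,255,255))):
  for x in (472,557+7):
    for dy in(-11,11):
      q=(px('scene',[x,241+dy,z])[0]-[290,190])*6;cv2.circle(A[0],tuple(int(v) for v in q),3,c,-1)
for z,c in ((12,(0,0,255)),(30,(0,255,0)),(45,(255,0,0))):
  for x in (497,531):
    for dy in(-11,11):
      q=(px('scene',[x,241+dy,z])[0]-[290,190])*6;cv2.circle(A[1],tuple(int(v) for v in q),3,c,-1)
cv2.imwrite('pics/g.png',np.hstack(A))
"
```

```text
4.8833 [514.36765932 241.02711036  29.4067107 ] [ 4.53416016e+01  5.32039965e-01 -1.57567325e+01 -6.11729782e-03
 -7.37099110e+01 -4.92959998e+01]
```

View pics/g.png

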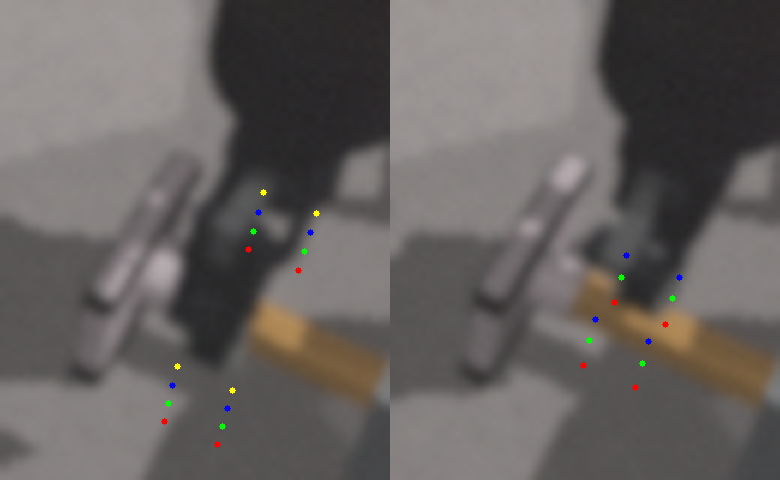

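The fingers closed above the handle. Their tips look about 25–30 mm higher than the pose reading implies: in the left crop the open near finger's tip is at (205,360), predicted at about (195,415). I'll open, lower a safe amount and re-measure.

>>> step_arm(plan=[[8.5,0,0,0,0],[8.5,0,0,0,0],[8.5,0,0,0,0],[8.5,0,0,0,0],[8.5,0,0,0,0],[8.5,0,0,0,0],[8.5,0,0,0.5,0],[8.5,0,0,0.5,0],[8.5,0,0,0.4,0],[8.5,0,0,0.3,0],[8.5,0,0,0,0]])

```text
time: 5.8
eef_pos: [513.8, 240.6, 11.1]
orientation: [[-0.069, -0.998, -0.002], [-0.998, 0.069, -0.001], [0.001, 0.001, -1.0]]
ft_force: [-0.4, -0.1, -0.8]
gripper_width: 0.993
gripper_force: 0.0
```

```bash
python3 -c "
from h import *
delta([514,241,12])
a=camera('scene');cv2.imwrite('pics/scene3.png',a)
A=cv2.resize(a[190:270,290:390],None,fx=6,fy=6,interpolation=cv2.INTER_CUBIC)
for z,c in ((0,(0,0,255)),(10,(0,255,0)),(36,(255,0,0))):
  for x in (472,457,557,571):
    for dy in(-11,11):
      q=(px('scene',[x,241+dy,z])[0]-[290,190])*6;cv2.circle(A,tuple(int(v) for v in q),2,c,-1)
cv2.imwrite('pics/i.png',A)
"
```

```text
t 5.8 tcp [513.8 240.6  11.1] yang 176.0 delta cm [-0.04 -0.02 -0.09] w 0.993 gf 0.0 ft [-0.4 -0.1 -0.8] j6 -49
```

View pics/i.png

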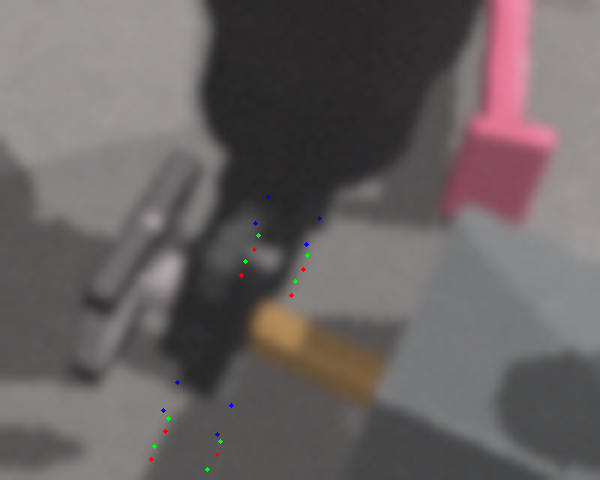

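```bash
python3 -c "
from h import *
for z in (60,90,120): print(z,onz('top',[(191,164.5),(189,217.8),(190,191)],z).round())
im=camera('top');cv2.imwrite('pics/top3.png',im)
print(px('top',[[514,241,z] for z in (0,60,120)]))
A=cv2.resize(im[140:240,150:260],None,fx=5,fy=5,interpolation=cv2.INTER_CUBIC)
cv2.imwrite('pics/j.png',np.hstack([A,cv2.resize(cv2.imread('pics/top2.png')[140:240,200:250],None,fx=5,fy=5)]))
"
```

```text
60 [[592. 256.  60.]
 [441. 256.  60.]
 [517. 256.  60.]]
90 [[588. 251.  90.]
 [441. 251.  90.]
 [515. 251.  90.]]
120 [[585. 245. 120.]
 [441. 246. 120.]
 [513. 245. 120.]]
[[198.53626258 193.33299986]
 [195.28421097 192.10533942]
 [191.66944011 190.74059063]]
```

View pics/j.png

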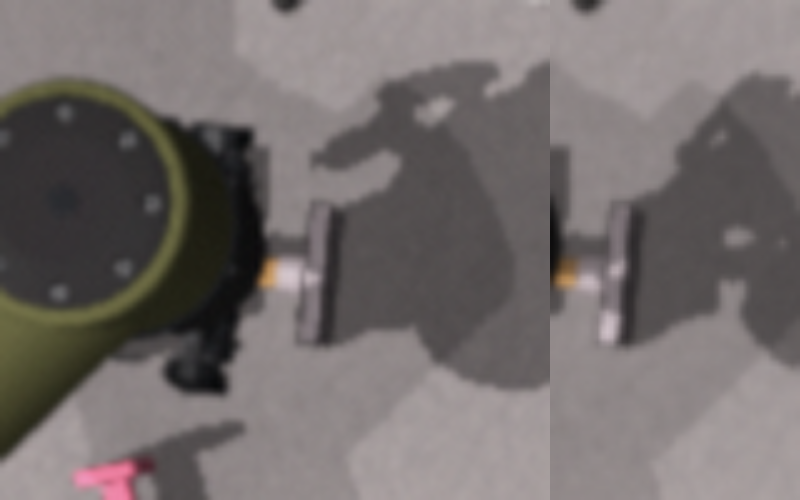

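The finger-tip shadow in the top view lies about 43 mm from the tip, against about 62 mm for the 60 mm head. That confirms the tips are still at about z = 40, so the true height is about 30 mm above the reading. I'll lower another 20 mm gently.

>>> step_arm(plan=[[8.5,0,0,0.5,0],[8.5,0,0,0.5,0],[8.5,0,0,0.4,0],[8.5,0,0,0.3,0],[8.5,0,0,0.2,0],[8.5,0,0,0.1,0],[8.5,0,0,0,0]])

```text
time: 6.48
eef_pos: [514.3, 240.9, -7.9]
orientation: [[-0.069, -0.998, -0.0], [-0.998, 0.069, -0.0], [0.0, 0.0, -1.0]]
ft_force: [0.5, -0.7, -0.8]
gripper_width: 0.997
gripper_force: 0.0
```

>>> step_arm(plan=[[3.0,0,0,0,0],[3.0,0,0,0,0],[3.0,0,0,0,0],[3.0,0,0,0,0],[3.0,0,0,0,0],[3.0,0,0,0,0],[0.5,0,0,0,0],[0.5,0,0,0,0],[0.5,0,0,0,0],[0.5,0,0,0,0]], newtons=80)

```text
time: 7.32
eef_pos: [514.6, 241.2, -7.3]
orientation: [[-0.069, -0.998, 0.0], [-0.998, 0.069, 0.0], [-0.0, -0.0, -1.0]]
ft_force: [0.5, 1.0, 2.0]
gripper_width: 0.167
gripper_force: 80.5
```

>>> step_arm(plan=[[0.5,0,0,-0.4,0],[0.5,0.8,0,0,0],[0.5,1.5,0,0,0],[0.5,2,0,0,0],[0.5,2,0,0,0],[0.5,2,0,0,0],[0.5,2,0,0,0],[0.5,2,0,0,0],[0.5,1.2,0,0,0],[0.5,0.5,0,0,0],[0.5,0,0,0,0],[0.5,0,0,0,0]])

```text
time: 8.32
eef_pos: [504.8, 101.4, -3.6]
orientation: [[-0.069, -0.998, 0.0], [-0.998, 0.069, 0.0], [-0.0, -0.0, -1.0]]
ft_force: [-0.2, -0.5, -2.3]
gripper_width: 0.17
gripper_force: 80.0
```

```bash
python3 -c "
from h import *
delta([500,0,40])
for n in ('scene','top'):
  im=camera(n);cv2.imwrite('pics/%s4.png'%n,im)
  hsv=cv2.cvtColor(im,cv2.COLOR_BGR2HSV);m=cv2.inRange(hsv,(5,110,60),(22,255,255))
  for c in cv2.findContours(m,0,2)[0]:
    if cv2.contourArea(c)>25:
      b=cv2.minAreaRect(c);p=onz(n,cv2.boxPoints(b),38)[:,:2].round()
      if 400<p[:,0].mean()<600 and p[:,1].mean()>-100: print(n,p.tolist())
"
```

```text
t 8.32 tcp [504.8 101.4  -3.6] yang 176.0 delta cm [10.15 -0.23 -4.36] w 0.17 gf 80.0 ft [-0.2 -0.5 -2.3] j6 -38
scene [[514.0, 109.0], [447.0, 111.0], [487.0, 261.0], [548.0, 253.0]]
```

>>> step_arm(plan=[[0.5,0,0,-2,0],[0.5,0,0,-3,0],[0.5,0,0,-1,-0.1195],[0.5,0,0,0,-0.1195],[0.5,0,0,0,-0.1195],[0.5,0,0,0,-0.1195],[0.5,0,0,0,-0.1195],[0.5,0,0,0,-0.1195],[0.5,0,0,0,-0.1195],[0.5,0,0,0,-0.1195],[0.5,0,0,0,-0.1195],[0.5,0,0,0,-0.1195]])

```text
time: 9.42
eef_pos: [504.7, 102.2, 56.2]
orientation: [[0.906, -0.424, -0.0], [-0.424, -0.906, 0.0], [-0.0, 0.0, -1.0]]
ft_force: [0.4, 0.1, -1.7]
gripper_width: 0.174
gripper_force: 80.0
```

>>> step_arm(plan=[[0.5,0,0,0,-0.1195],[0.5,0,0,0,-0.1195],[0.5,0,0,0,-0.1195],[0.5,0.6,1.6,0,0],[0.5,1,2,0,0],[0.5,1,2,0,0],[0.5,0.6,1.6,0,0],[0.5,0,0,0,0],[0.5,0,0,0,0]])

```text
time: 10.17
eef_pos: [530.5, 27.0, 56.1]
orientation: [[0.996, -0.087, -0.0], [-0.087, -0.996, 0.0], [-0.0, -0.0, -1.0]]
ft_force: [-0.3, 1.0, -1.5]
gripper_width: 0.169
gripper_force: 80.0
```

```bash
python3 -c "
from h import *
delta([530,20,-7.5])
for n in ('scene','top'):
  im=camera(n);cv2.imwrite('pics/%s5.png'%n,im)
a=cv2.imread('pics/scene5.png')[110:340,200:460];b=cv2.imread('pics/top5.png')[100:330,140:330]
cv2.imwrite('pics/k.png',cv2.resize(np.hstack([a,b]),None,fx=1.7,fy=1.7,interpolation=cv2.INTER_CUBIC))
"
```

```text
t 10.17 tcp [530.5  27.   56.1] yang -95.0 delta cm [0.01 0.7  6.36] w 0.169 gf 80.0 ft [-0.3  1.  -1.5] j6 60
```

View pics/k.png

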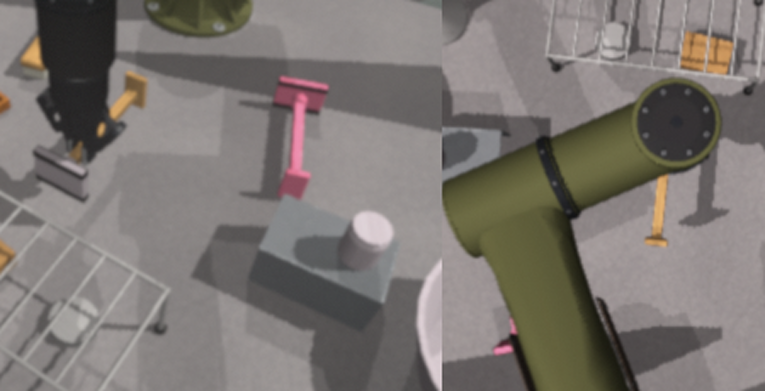

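The squeegee is held and level-looking, with its head (60,172) pointing at the rack and its end plate toward the robot; the can is undisturbed. That was my last picture, so from here I go by numbers. Laying it down.

>>> step_arm(plan=[[0.5,0,0,2,0],[0.5,0,0,2,0],[0.5,0,0,1.2,0],[0.5,0,0,0.6,0],[0.5,0,0,0.3,0],[0.5,0,0,0.15,0],[0.5,0,0,0,0],[0.5,0,0,0,0]])

```text
time: 10.93
eef_pos: [531.0, 27.1, -5.1]
orientation: [[0.996, -0.086, 0.001], [-0.086, -0.996, 0.0], [0.001, -0.0, -1.0]]
ft_force: [0.1, 0.4, -1.7]
gripper_width: 0.17
gripper_force: 80.0
```

>>> step_arm(plan=[[0.5,0,0,0.1,0],[0.5,0,0,0.1,0],[0.5,0,0,0,0],[3,0,0,0,0],[8.5,0,0,0,0],[8.5,0,0,0,0],[8.5,0,0,0,0],[8.5,0,0,0,0],[8.5,0,0,0,0],[8.5,0,0,0,0],[8.5,0,0,0,0]])

```text
time: 11.85
eef_pos: [530.4, 26.9, -8.1]
orientation: [[0.996, -0.086, -0.0], [-0.086, -0.996, 0.0], [-0.0, -0.0, -1.0]]
ft_force: [-0.5, -0.5, -0.5]
gripper_width: 0.996
gripper_force: 0.0
```

>>> step_arm(plan=[[8.5,0,0,-2,0],[8.5,0,0,-3,0],[8.5,0,0,-3,0],[8.5,0,0,-3,0],[8.5,0,-4,0,0],[8.5,0,-4,0,0],[8.5,0,-4,0,0],[8.5,0,-4,0,0],[8.5,0,-4,0,0],[8.5,0,0,0,0]])

```text
time: 12.68
eef_pos: [547.2, 231.5, 100.9]
orientation: [[0.997, -0.082, -0.001], [-0.082, -0.997, 0.0], [-0.001, -0.0, -1.0]]
ft_force: [0.9, -1.4, -0.5]
gripper_width: 1.001
gripper_force: 0.0
```

```bash
cat >> h.py <<'E'
def wood(tag,z=38,box=(350,640,-120,150)):
    for n in ('scene','top'):
      im=camera(n);cv2.imwrite('pics/%s_%s.png'%(n,tag),im)
      m=cv2.inRange(cv2.cvtColor(im,cv2.COLOR_BGR2HSV),(5,110,60),(22,255,255))
      for c in cv2.findContours(m,0,2)[0]:
        if cv2.contourArea(c)>15:
          b=cv2.minAreaRect(c);p=onz(n,cv2.boxPoints(b),z)[:,:2].round();k=p.mean(0)
          if box[0]<k[0]<box[1] and box[2]<k[1]<box[3]: print(n,cv2.contourArea(c),"c",k,p.tolist())
E
python3 -c "
from h import *
delta([440,30,50])
wood('6')
"
```

```text
t 12.68 tcp [547.2 231.5 100.9] yang -94.7 delta cm [-9.03 20.96  5.09] w 1.001 gf 0.0 ft [ 0.9 -1.4 -0.5] j6 43
scene 317.5 c [459.5  43. ] [[550.0, 24.0], [358.0, 19.0], [372.0, 65.0], [558.0, 64.0]]
top 241.0 c [465.5   37.75] [[378.0, 55.0], [553.0, 52.0], [553.0, 21.0], [378.0, 23.0]]
```

```bash
cat >> h.py <<'E'
def line(tag,z=38,box=(350,640,-120,150),names=('scene','top')):
    for n in names:
      im=cv2.imread('pics/%s_%s.png'%(n,tag))
      m=cv2.inRange(cv2.cvtColor(im,cv2.COLOR_BGR2HSV),(5,110,60),(22,255,255))
      v,u=np.nonzero(m);p=onz(n,np.c_[u,v],z)[:,:2]
      p=p[(p[:,0]>box[0])&(p[:,0]<box[1])&(p[:,1]>box[2])&(p[:,1]<box[3])]
      for a in range(int(p[:,0].min())//20*20,int(p[:,0].max()),20):
        q=p[(p[:,0]>=a)&(p[:,0]<a+20)]
        if len(q):print(n,a,len(q),"y",np.round([q[:,1].mean(),q[:,1].min(),q[:,1].max()],0))
E
python3 -c "
from h import *
line('6')
"
```

```text
scene 360 40 y [36. 19. 49.]
scene 380 44 y [45. 28. 58.]
scene 400 55 y [47. 34. 65.]
scene 420 36 y [39. 31. 48.]
scene 440 38 y [38. 29. 47.]
scene 460 38 y [36. 28. 44.]
scene 480 40 y [34. 25. 42.]
scene 500 38 y [33. 25. 41.]
scene 520 30 y [31. 25. 37.]
scene 540 17 y [29. 24. 34.]
top 360 2 y [27. 26. 29.]
top 380 57 y [39. 23. 55.]
top 400 32 y [38. 32. 44.]
top 420 34 y [36. 30. 42.]
top 440 33 y [34. 28. 39.]
top 460 31 y [32. 25. 39.]
top 480 31 y [31. 26. 37.]
top 500 34 y [29. 23. 35.]
top 520 33 y [27. 21. 33.]
top 540 23 y [27. 21. 33.]
```

```bash
python3 -c "
from h import *
delta([420,37.5,-8])"
```

```text
t 12.78 tcp [547.2 227.4 101.2] yang -94.8 delta cm [-11.08  19.98  10.95] w 0.992 gf 0.0 ft [ 0.8 -0.3  0.3] j6 43
```

>>> step_arm(plan=[[8.5,-1.4,2.5,0,0],[8.5,-1.4,2.5,0,0],[8.5,-1.4,2.5,0,0],[8.5,-1.4,2.5,0,0],[8.5,-1.4,2.5,0,0],[8.5,-1.4,2.5,0,0],[8.5,-1.4,2.5,0,0],[8.5,-1.3,2.5,0,0],[8.5,0,0,0,0],[8.5,0,0,0,0]])

```text
time: 13.62
eef_pos: [419.6, 35.0, 102.6]
orientation: [[0.996, -0.089, 0.002], [-0.089, -0.996, 0.001], [0.002, -0.001, -1.0]]
ft_force: [0.6, 0.7, -0.6]
gripper_width: 0.992
gripper_force: 0.0
```

```bash
python3 -c "
from h import *
delta([420,37.5,-8])"
```

```text
t 13.62 tcp [419.6  35.  102.6] yang -95.1 delta cm [-0.   -0.24 11.06] w 0.992 gf 0.0 ft [ 0.6  0.7 -0.6] j6 52
```

>>> step_arm(plan=[[8.5,0,-0.2,2.5,0],[8.5,0,0,3,0],[8.5,0,0,2.5,0],[8.5,0,0,1.5,0],[8.5,0,0,0.8,0],[8.5,0,0,0.4,0],[8.5,0,0,0.3,0],[8.5,0,0,0,0],[8.5,0,0,0,0]])

```text
time: 14.37
eef_pos: [420.7, 38.7, -7.1]
orientation: [[0.996, -0.086, 0.001], [-0.086, -0.996, 0.001], [0.001, -0.001, -1.0]]
ft_force: [0.8, -0.5, 0.2]
gripper_width: 0.995
gripper_force: 0.0
```

>>> step_arm(plan=[[3.0,0,0,0,0],[3.0,0,0,0,0],[3.0,0,0,0,0],[3.0,0,0,0,0],[3.0,0,0,0,0],[3.0,0,0,0,0],[0.5,0,0,0,0],[0.5,0,0,0,0],[0.5,0,0,0,0],[0.5,0,0,0,0]], newtons=120)

```text
time: 15.2
eef_pos: [420.2, 38.4, -7.7]
orientation: [[0.996, -0.086, 0.0], [-0.086, -0.996, -0.0], [0.0, 0.0, -1.0]]
ft_force: [-1.5, -0.3, 4.9]
gripper_width: 0.16
gripper_force: 117.8
```

>>> step_arm(plan=[[0.5,0,0,-0.5,0],[0.5,0,0,-1,0],[0.5,0,0,-1,0],[0.5,0,0,-0.5,0],[0.5,0,0,0,0],[0.5,0,0,0,0]])

```text
time: 15.7
eef_pos: [420.2, 38.7, 22.3]
orientation: [[0.996, -0.086, 0.001], [-0.086, -0.996, 0.001], [0.001, -0.001, -1.0]]
ft_force: [1.1, -0.4, -1.4]
gripper_width: 0.158
gripper_force: 117.2
```

```bash
python3 -c "
from h import *
delta([420,37.5,22])
for n in('scene','top'): cv2.imwrite('pics/%s_7.png'%n,camera(n))
line('7',68,(350,720,-120,150))
im=cv2.imread('pics/scene_7.png');print(px('scene',[[585,25,30],[585,25,60],[585,25,90],[597,63,90],[590,-17,90]]))
"
```

```text
t 15.7 tcp [420.2  38.7  22.3] yang -95.0 delta cm [-0.01  0.12  0.03] w 0.158 gf 117.2 ft [ 1.1 -0.4 -1.4] j6 52
scene 360 13 y [50. 45. 56.]
scene 400 6 y [36. 34. 38.]
scene 420 16 y [39. 35. 44.]
scene 440 30 y [41. 34. 47.]
scene 460 37 y [39. 30. 47.]
scene 480 42 y [37. 28. 45.]
scene 500 43 y [35. 26. 43.]
scene 520 44 y [33. 25. 41.]
scene 540 30 y [33. 24. 40.]
scene 680 68 y [-32. -51.   8.]
scene 700 240 y [-14. -54.  26.]
top 460 14 y [35. 29. 40.]
top 480 35 y [32. 27. 38.]
top 500 33 y [31. 24. 38.]
top 520 33 y [29. 22. 36.]
top 540 22 y [28. 22. 34.]
top 660 137 y [-38. -73.   3.]
top 680 177 y [-36. -76.   3.]
top 700 162 y [-36. -78.   1.]
[[236.06747719 229.81097288]
 [235.47159673 222.33016228]
 [234.84463388 214.43119051]
 [246.69227678 224.4059435 ]
 [218.23068575 209.21423043]]
```

>>> step_arm(plan=[[0.5,0.3,-1.1,0,0],[0.5,0.55,-2,0,0],[0.5,0.6,-2.2,0,0],[0.5,0.6,-2.2,0,0],[0.5,0.6,-2,0,0],[0.5,0.4,-1.3,0,0],[0.5,0,-0.2,0,0],[0.5,0,0,0,0],[0.5,0,0,0,0]])

```text
time: 16.55
eef_pos: [459.4, 145.3, 21.4]
orientation: [[0.996, -0.086, -0.001], [-0.086, -0.996, -0.001], [-0.001, 0.001, -1.0]]
ft_force: [-1.1, -0.2, -1.4]
gripper_width: 0.157
gripper_force: 117.3
```

```bash
python3 -c "
from h import *
delta([609,132.6,22.3])
for n in('scene','top'): cv2.imwrite('pics/%s_8.png'%n,camera(n))
line('8',68,(380,650,60,200))
"
```

```text
t 16.55 tcp [459.4 145.3  21.4] yang -94.9 delta cm [15.01 -0.02 -0.11] w 0.157 gf 117.3 ft [-1.1 -0.2 -1.4] j6 43
scene 440 16 y [143. 140. 148.]
scene 460 22 y [146. 142. 151.]
scene 480 34 y [146. 139. 153.]
scene 500 41 y [145. 137. 152.]
scene 520 47 y [143. 134. 150.]
scene 540 45 y [141. 134. 149.]
scene 560 50 y [139. 132. 147.]
scene 580 30 y [138. 131. 146.]
top 500 9 y [138. 134. 142.]
top 520 33 y [139. 131. 145.]
top 540 35 y [137. 129. 143.]
top 560 35 y [135. 129. 141.]
top 580 21 y [133. 127. 139.]
```

>>> step_arm(plan=[[0.5,0.5,0,0,0],[0.5,1.0,0,0,0],[0.5,1.5,0,0,0],[0.5,1.5,0,0,0],[0.5,1.5,0,0,0],[0.5,1.0,0,0,0],[0.5,0,0,0,0]])

```text
time: 17.23
eef_pos: [531.0, 138.5, 21.7]
orientation: [[0.996, -0.088, 0.0], [-0.088, -0.996, -0.0], [0.0, 0.0, -1.0]]
ft_force: [0.3, -0.4, -1.5]
gripper_width: 0.163
gripper_force: 117.3
```

>>> step_arm(plan=[[0.5,0.5,0,0,0],[0.5,1.0,0,0,0],[0.5,1.5,0,0,0],[0.5,1.5,0,0,0],[0.5,1.5,0,0,0],[0.5,1.0,0,0,0],[0.5,0.7,0,0,0],[0.5,0.3,0,0,0],[0.5,0,0,0,0],[0.5,0,0,0,0]])

```text
time: 18.07
eef_pos: [608.9, 132.5, 21.8]
orientation: [[0.996, -0.086, -0.0], [-0.086, -0.996, 0.0], [-0.0, -0.0, -1.0]]
ft_force: [0.0, -0.2, -1.6]
gripper_width: 0.163
gripper_force: 117.3
```

```bash
python3 -c "
from h import *
delta([609,132.6,22.3])
for n in('scene','top'): cv2.imwrite('pics/%s_9.png'%n,camera(n))
im=cv2.imread('pics/scene_9.png');print(px('scene',[[725,122,18],[725,122,0]]))
# tin: bright low-saturation pixels near the expected spot
for k in ('scene0','scene_9','top0','top_9'):
  n=k[:5].rstrip('_0') if k[0]=='s' else 'top'
  a=cv2.imread('pics/%s.png'%k);c=px(n,[725,122,18])[0];g=cv2.cvtColor(a,cv2.COLOR_BGR2GRAY)
  x,y=int(c[0]),int(c[1]);print(k);print(g[y-16:y+17:3,x-20:x+21:3])
"
```

```text
t 18.07 tcp [608.9 132.5  21.8] yang -94.9 delta cm [ 0.01 -0.01 -0.05] w 0.163 gf 117.3 ft [ 0.  -0.2 -1.6] j6 54
[[242.25089436 296.88422387]
 [242.5354792  300.50024285]]
scene0
[[137 135 132 132 131 131 132 131 157 134 132 131 133 133]
 [112 131 132 133 134 132 135 157 141 134 134 132 132 135]
 [114 104 125 128 134 120 152 159 161 155 142 134 132 132]
 [135 126  95 123 158 136 142 129 151 162 162 142 132 131]
 [136 110  99 155 145 163 162 146 123 135 161 164 134 136]
 [126  94 115 146 160 160 166 166 162 136 119 148 134 156]
 [105  91  99 148 160 162 164 166 166 166 140 113 144 137]
 [ 97  93 125 151 147 162 163 165 167 165 121 133 137  97]
 [ 89 109 139 150 154 146 160 164 162 129 125 151 127 127]
 [117 146  86  93 153 150 148 151 130 124 154 114 136 133]
 [154 124  80  74  85 126 147 133  95 141 127 124 137 135]]
scene_9
[[160 128 106 105 105 108 148 147 175 153 144 143 150 138]
 [123 108 106 107 107 131 148 174 165 148 135 155 143 141]
 [107 103 105 104 113 134 165 172 158 136 153 142 139 138]
 [108 106 108 113 128 160 173 168 131 166 171 147 138 137]
 [158 108 109 125 150 187
[... 999 characters left out ...]
57 173 162 157 152 138 143 141 133 135 130]]
top_9
[[124 111 109  87  87 133 188 184 107  74 110  97  95 100]
 [ 66  67  74  92  79 115 216 208 112  67 122  92  93 100]
 [ 49  46  78  47  64  91 148 176 115 123 157 102  99 101]
 [ 50  50  60  48  48  49  88 129 182 121 168  95  86  84]
 [ 53  52  51  50  49  48  49  89 173 135 172 102 102 100]
 [ 53  53  53  53  50  57  81  74 121 134 148 100 102 101]
 [ 53  53  53  53  51  49  51  50  93 129 138 100 103 101]
 [ 48  48  53  53  52  50  48  46  92 125 119 102 101 100]
 [ 44  44  51  53  53  49  50  48  91 128 102  98  99  99]
 [ 49  49  52  54  53  50  54  45  93  78 149 102  99 101]
 [ 53  52  52  52  52  52  89  53  91  33 147 100  97 103]]
```

>>> step_arm(plan=[[0.5,0,0,0.3,0],[0.5,0,0,0.5,0],[0.5,0,0,0.6,0],[0.5,0,0,0.6,0],[0.5,0,0,0.4,0],[0.5,0,0,0.25,0],[0.5,0,0,0,0],[0.5,0,0,0,0]])

```text
time: 18.83
eef_pos: [609.2, 132.4, -4.8]
orientation: [[0.996, -0.086, -0.0], [-0.086, -0.996, -0.0], [-0.0, 0.0, -1.0]]
ft_force: [0.9, 0.3, -0.5]
gripper_width: 0.161
gripper_force: 117.3
```

>>> step_arm(plan=[[0.5,-0.4,0,0,0],[0.5,-0.8,0,0,0],[0.5,-1.2,0,0,0],[0.5,-1.2,0,0,0],[0.5,-1.2,0,0,0],[0.5,-1.2,0,0,0],[0.5,-1.2,0,0,0],[0.5,-1.2,0,0,0],[0.5,-1.2,0,0,0],[0.5,-1.2,0,0,0],[0.5,-1.2,0,0,0],[0.5,-0.8,0,0,0]])

```text
time: 19.83
eef_pos: [480.7, 143.7, -4.2]
orientation: [[0.996, -0.086, 0.001], [-0.086, -0.996, 0.001], [0.001, -0.001, -1.0]]
ft_force: [0.3, 0.9, -0.9]
gripper_width: 0.16
gripper_force: 117.3
```

>>> step_arm(plan=[[0.5,-0.8,0,0,0],[0.5,-0.6,0,0,0],[0.5,-0.5,0,0,0],[0.5,-0.3,0,0,0],[0.5,0,0,0,0],[0.5,0,0,0,0]])

```text
time: 20.33
eef_pos: [459.8, 145.4, -4.6]
orientation: [[0.996, -0.086, -0.0], [-0.086, -0.996, 0.0], [-0.0, -0.0, -1.0]]
ft_force: [-0.6, -0.7, -1.2]
gripper_width: 0.158
gripper_force: 117.3
```

```bash
cat >> h.py <<'E'
def tin(tag,box=(520,700,40,220)):
    for n in('scene','top'):
        im=camera(n);cv2.imwrite('pics/%s_%s.png'%(n,tag),im)
        old=cv2.imread('pics/%s0.png'%n)
        h=cv2.cvtColor(im,cv2.COLOR_BGR2HSV)
        d=cv2.absdiff(im,old).max(2)
        m=((h[...,2]>150)&(h[...,1]<45)&(d>18)).astype(np.uint8)
        for c in cv2.findContours(m,0,2)[0]:
            b=cv2.minAreaRect(c);p=onz(n,[b[0]],18)[0]
            if cv2.contourArea(c)>25 and box[0]<p[0]<box[1] and box[2]<p[1]<box[3]:
                print(n,cv2.contourArea(c),np.round(b[0]),np.round(b[1]),p.round(),onz(n,cv2.boxPoints(b),18)[:,:2].round().tolist())
E
python3 -c "
from h import *
delta([609,132.6,22.3]);tin('10')"
```

```text
t 20.33 tcp [459.8 145.4  -4.6] yang -94.9 delta cm [14.97 -0.   -2.69] w 0.158 gf 117.3 ft [-0.6 -0.7 -1.2] j6 43
scene 241.0 [273. 246.] [36. 17.] [578. 122.  18.] [[598.0, 80.0], [552.0, 75.0], [557.0, 165.0], [602.0, 167.0]]
top 190.5 [234. 167.] [26. 26.] [592. 137.  18.] [[557.0, 179.0], [635.0, 173.0], [628.0, 95.0], [551.0, 101.0]]
top 45.5 [243. 133.] [ 7. 20.] [696. 113.  18.] [[703.0, 143.0], [708.0, 84.0], [689.0, 82.0], [683.0, 141.0]]
```

```bash
python3 -c "
from h import *
for P,n in (([725,122,18],'top'),([590,135,18],'top'),([725,122,18],'scene'),([590,135,18],'scene')):
  g=cv2.cvtColor(cv2.imread('pics/%s_10.png'%n),6);x,y=px(n,P)[0].astype(int);print(P,n);print(g[y-20:y+21:3,x-22:x+23:3])
"
```

```text
[725, 122, 18] top
[[150 162 149 139 148 150 170 136 111 152 154 154 106 145 150]
 [152 149 149 147 152 154 176 109 141 151 150 164 103 151 152]
 [148 152 152 149 154 155 159 106 141 153 151 185  99 155 154]
 [146 145 140 134 138 139 147  96 139 150 151 172 100 155 153]
 [153 147 151 152 151 154 151  94 145 143 141 145  97 136 142]
 [150 153 154 157 155 164 151  99 152 157 152 153 111 154 148]
 [160 153 154 155 155 161 148 107 156 157 157 151 132 153 153]
 [157 152 157 158 156 162 149 115 157 155 168 135 143 156 155]
 [137 151 157 152 157 183 107 102 123 122 149 131 138 151 151]
 [133 141 155 130 114 163 148 154 149 152 157 140 113 114 108]
 [139 105 104 129 149 153 155 156 156 151 185 154 152 151 156]
 [127 149 169 180 177 175 158 151 155 145 166 152 150 150 152]
 [131 132 133 140 145 137 147 167 160 168 183 184 177 175 163]
 [130 128 132 136 133 131 133 134 135 145 150 149 152 153 151]]
[590, 135, 18] top
[[133 129 128 128 129 133 130 132 133 121  99 106 124 145 143]
 [129 131 134 128 128 128 128 118  84  77  78  78  94  95  94]
 [129 131 129 130 186 169 184 175 127 111 108  86  81
[... 1811 characters left out ...]
8 132]
 [146 138 143 145 139 125 141 126 142 161 151 125 130 130 131]
 [139 191 170 140 129 170 129 134 161 159 136 151 139 130 130]
 [ 97 119 184 194 169 134 130 166 162 144 144 157 155 132 130]
 [119  83  71 138 188 190 160 196 189 139 160 159 158 132 131]
 [153 110  98  78  73 144 193 190 169 155 163 162 159 130 129]
 [113 151 137 105  96  74  89 159 176 158 144 160 144 129 130]
 [ 80  71 126 158 127 102  91  68  89 151 164 105 118 128 128]
 [ 89  83 153  97 135 151 118  99  89  66  87 116 128 129 132]
 [ 86 138 128  77  59  95 142 133 108 100 110 128 128 128 128]
 [117 140  86  86  85  71  61 103 140 128 124 128 129 127 128]
 [156  90  87  88  85  86  82  68 116 131 142 132 128 129 130]]
```

>>> step_arm(plan=[[0.5,0,0,-0.5,0],[0.5,0,0,-1.5,0],[0.5,0,0,-2.5,0],[0.5,0,0,-2.5,0],[0.5,0,0,-2.5,0],[0.5,0,0,-2,0],[0.5,0,0,-1,0],[0.5,0,0,0,0.1],[0.5,0,0,0,0.1],[0.5,0,0,0,0.05],[0.5,0,0,0,0],[0.5,0,0,0,0]])

```text
time: 21.43
eef_pos: [459.7, 145.3, 119.9]
orientation: [[0.945, -0.328, -0.001], [-0.328, -0.945, -0.0], [-0.001, 0.001, -1.0]]
ft_force: [-0.4, -0.3, -0.6]
gripper_width: 0.158
gripper_force: 117.3
```

```bash
python3 -c "
from h import *
s=.64
print(onz('scene',np.array([(254,212),(321,266),(185,352),(126,282)])*s,20).round())
g=cv2.imread('pics/top0.png')
m=cv2.inRange(cv2.cvtColor(g,40),(5,110,60),(22,255,255))
b=max(cv2.findContours(m,0,2)[0],key=lambda c:cv2.contourArea(c) if 300<c[:,0,0].mean()<450 and c[:,0,1].mean()>130 else 0)
r=cv2.minAreaRect(b);print(r,onz('top',cv2.boxPoints(r),20).round())
# profile across the tray through its middle: brightness vs distance from left edge
q=onz('top',cv2.boxPoints(r),20);print('profile')
L=np.array([569.5,-217.5]);n=-np.array([.331,.944])
v=cv2.cvtColor(g,6)
print([(d,int(v[int(round(p[1])),int(round(p[0]))])) for d in range(-12,222,4) for p in [px('top',[*(L+n*d),6 if 10<d else 20])[0]]])
delta([482,-272,110])"
```

```text
[[ 374. -371.   20.]
 [ 440. -162.   20.]
 [ 709. -248.   20.]
 [ 642. -456.   20.]]
((389.2618408203125, 191.18093872070312), (77.55513000488281, 99.44309997558594), 18.69898223876953) [[ 429. -167.   20.]
 [ 708. -257.   20.]
 [ 640. -474.   20.]
 [ 362. -381.   20.]]
profile
[(-12, 117), (-8, 105), (-4, 85), (0, 105), (4, 98), (8, 77), (12, 78), (16, 104), (20, 109), (24, 110), (28, 111), (32, 114), (36, 119), (40, 117), (44, 117), (48, 118), (52, 119), (56, 119), (60, 111), (64, 113), (68, 115), (72, 113), (76, 106), (80, 106), (84, 108), (88, 112), (92, 117), (96, 120), (100, 118), (104, 110), (108, 113), (112, 115), (116, 115), (120, 113), (124, 115), (128, 119), (132, 119), (136, 119), (140, 114), (144, 98), (148, 72), (152, 72), (156, 97), (160, 106), (164, 78), (168, 94), (172, 117), (176, 149), (180, 160), (184, 141), (188, 106), (192, 98), (196, 105), (200, 104), (204, 98), (208, 85), (212, 70), (216, 81), (220, 104)]
t 21.43 tcp [459.7 145.3 119.9] yang -109.2 delta cm [15.81 38.68  1.  ] w 0.158 gf 117.3 ft [-0.4 -0.3 -0.6] j6 29
```

>>> step_arm(plan=[[0.5,0.4,1.0,0,0],[0.5,0.8,2.0,0,0],[0.5,1.3,3.2,0,0],[0.5,1.3,3.2,0,0],[0.5,1.3,3.2,0,0],[0.5,1.3,3.2,0,0],[0.5,1.3,3.2,0,0],[0.5,1.3,3.2,0,0],[0.5,1.3,3.2,0,0],[0.5,1.3,3.2,0,0],[0.5,1.3,3.2,0,0],[0.5,1.3,3.2,0,0]])

```text
time: 22.43
eef_pos: [477.7, -234.2, 120.3]
orientation: [[0.944, -0.329, -0.0], [-0.329, -0.944, 0.0], [-0.0, 0.0, -1.0]]
ft_force: [0.8, 0.8, -0.8]
gripper_width: 0.158
gripper_force: 117.4
```

>>> step_arm(plan=[[0.5,0.8,1.8,0,0],[0.5,0.6,1.2,0,0],[0.5,0.1,0.2,0,0],[0.5,0,0,0,0],[0.5,0,0,0,0]])

```text
time: 22.85
eef_pos: [481.7, -266.8, 120.1]
orientation: [[0.944, -0.33, -0.001], [-0.33, -0.944, 0.0], [-0.001, -0.0, -1.0]]
ft_force: [-0.2, -0.3, -1.4]
gripper_width: 0.161
gripper_force: 117.4
```

```bash
python3 -c "
from h import *
delta([484,-267,-1])"
```

```text
t 22.85 tcp [ 481.7 -266.8  120.1] yang -109.2 delta cm [ 0.23 -0.06 12.11] w 0.161 gf 117.4 ft [-0.2 -0.3 -1.4] j6 79
```

Lower to just above the tray floor (axis 36 mm ↔ reading about -1.5).

>>> step_arm(plan=[[0.5,0.2,0,1.5,0],[0.5,0,0,2.5,0],[0.5,0,0,2.5,0],[0.5,0,0,2.5,0],[0.5,0,0,1.5,0],[0.5,0,0,0.8,0],[0.5,0,0,0.4,0],[0.5,0,0,0.2,0],[0.5,0,0,0.1,0],[0.5,0,0,0,0],[0.5,0,0,0,0]])

```text
time: 23.77
eef_pos: [484.5, -267.8, 1.5]
orientation: [[0.944, -0.33, 0.002], [-0.33, -0.944, -0.0], [0.002, -0.0, -1.0]]
ft_force: [-0.3, -0.1, -1.2]
gripper_width: 0.162
gripper_force: 117.4
```

>>> step_arm(plan=[[0.5,0,0,0.15,0],[0.5,0,0,0.1,0],[0.5,0,0,0,0],[2.5,0,0,0,0],[4,0,0,0,0],[8.5,0,0,0,0],[8.5,0,0,0,0],[8.5,0,0,0,0],[8.5,0,0,0,0],[8.5,0,0,0,0],[8.5,0,0,0,0]])

```text
time: 24.68
eef_pos: [483.9, -267.7, -2.1]
orientation: [[0.944, -0.33, -0.0], [-0.33, -0.944, 0.0], [-0.0, -0.0, -1.0]]
ft_force: [0.9, -0.3, 0.2]
gripper_width: 0.997
gripper_force: 0.0
```

>>> step_arm(plan=[[8.5,0,0,-1,0],[8.5,0,0,-2,0],[8.5,0,0,-3,0],[8.5,0,0,-3,0],[8.5,0,0,-3,0],[8.5,-3,0,-3,0],[8.5,-3,0,-2,0],[8.5,-3,-2,0,0],[8.5,-2,-3,0,0],[8.5,0,-3,0,0],[8.5,0,-3,0,0],[8.5,0,0,0,0]])

```text
time: 25.68
eef_pos: [417.7, -124.3, 168.5]
orientation: [[0.945, -0.326, 0.002], [-0.326, -0.945, 0.001], [0.002, -0.002, -1.0]]
ft_force: [-0.4, -0.5, -0.6]
gripper_width: 0.999
gripper_force: 0.0
```

```bash
python3 -c "
from h import *
delta([484,-267,-1])
for n in('scene','top'):
  im=camera(n);cv2.imwrite('pics/%s_11.png'%n,im)
  old=cv2.imread('pics/%s0.png'%n);d=(cv2.absdiff(im,old).max(2)>28).astype(np.uint8)
  # tray-frame map of change at z=60: rows x(along), cols y
  C=np.array([545,-288]);e=np.array([.944,-.33]);l=np.array([.33,.944])
  for z in (60,):
    for a in range(-140,141,14):
      print(''.join('#' if d[int(round(p[1])),int(round(p[0]))] else '.' for y in range(-112,90,8) for p in [px(n,[*(C+e*a+l*y),z])[0]]),a)
  g=cv2.cvtColor(im,6)
  x,y=px(n,[583,130,18])[0].astype(int);print(g[y-16:y+17:3,x-18:x+19:3])
"
```

```text
t 25.68 tcp [ 417.7 -124.3  168.5] yang -109.0 delta cm [10.89 11.36 16.94] w 0.999 gf 0.0 ft [-0.4 -0.5 -0.6] j6 61
.....######............... -140
......###................. -126
.....#.................... -112
...####.....#..#.......... -98
...#####.......#####...... -84
..#######.......##.####... -70
.#########......##.###.... -56
###########.....##.#...... -42
#######..###......##...#.. -28
##.##########.....##.###.. -14
#.###########....#######.. 0
#.#####################... 14
.#####################.... 28
..######.############..... 42
...###################.... 56
...###################.... 70
#.####################.... 84
########################.. 98
#########.################ 112
########.################. 126
#######.##..##########.... 140
[[138 137 137 136 136 135 139 138 126 122 122 123 122]
 [136 137 138 137 136 136 137 132 122 122 120 121 126]
 [136 137 136 137 139 147 140 138 129 122 123 122 122]
 [136 137 136 135 164 165 147 147 145 144 128 123 122]
 [138 129 107 155 172 157 148 147 148 146 146 128 122]
 [133  96 101 168 169 149 149 149 149 148 148 140 123]
 [120  9
[... 818 characters left out ...]
8
#.###..###########........ 112
#..#..#................... 126
.......................... 140
[[126 127 126 127 127 130 130 150 147 148 148 146 148]
 [126 128 126 126 129 129 129 143 150 146 149 148 151]
 [129 127 125 126 129 133 116  98 109 133 151 147 150]
 [128 125 128 136 168 172 175 169 106  94 121 148 151]
 [126 128 128 171 175 173 171 176 186 101  94 139 150]
 [128 130 140 177 176 173 172 174 191 130  93 119 152]
 [131 131 158 176 176 175 175 174 193 151  94 129 151]
 [131 127 135 173 175 174 173 173 193 117  95 145 149]
 [129 131 130 166 172 172 171 171 173  96 142 148 148]
 [133 132 133 132 146 161 160 133 131 146 149 149 150]
 [130 135 133 133 135 128 128 128 148 154 147 150 149]]
```

```bash
python3 -c "
from h import *
print(close_job())"
```

```text
the job is handed in; nothing more can be done
None
```

I handed the job in at about 26 s of the 56 s allowed; no verdict came back, but by camera and sensor readings the tin is flat in the open about 160 mm before the rack's middle line and the squeegee lies released in the tray's large compartment. My first grasp closed on air because the height reading was about 30 mm too low. Nothing I did should have moved the soap box or the can, though I did not re-measure them at the end.

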